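# Trial-fit a taper-shank mixer arbor and drive it out again

## Robot

A 6-joint arm with a two-finger parallel gripper is mounted at the origin on a cart in front of the work surface, level with it; the furniture and walls round the work are solid. World frame = base frame: x ahead of the robot, y to its left, z up, the work surface at z = 0. Lengths are in m, angles in degrees, forces in N, time in s.
With the tool pointing down it reaches from about 0.375 to 0.9 m from the base axis. Payload 3.1 kg.
Tool frame: the origin (TCP) lies at the very end of the fingers, on their centre line; the grasp point (between the pads) lies behind it (bot.grip_depth is the z of the grasp point in the tool frame, in m); z points along the fingers, y is the direction in which the jaws open and shut (so a half turn about z gives the same grasp; the last joint's range is limited). The gripper opens to 87 mm and grips with 3 to 60 N. Pads are 19 mm wide; open, the fingers measure 117 mm over their backs; the gripper's body (75 mm by 190 mm) begins 51 mm behind the grasp point.
Start: joints at [52.97, 30.224, 82.088, -0, 67.689, -10.227], TCP at [0.282, 0.558, 0.223] pointing down, gripper open.
Joint ranges: [-176.69, 176.69], [-43.24, 126.21], [12.49, 139.97], [-82, 262], [0, 151.66], [-163.58, 163.58]. Speed limits (degrees/s): [159.86, 159.86, 180, 180, 180, 180].

## Interface

Orientations are given as a 3x3 rotation matrix whose columns are the frame's x, y, z axes.
In Python, from rig import bot, vision gives the robot as it stands. The module is installed in compiled form; this text tells all that it offers.
- The arm moves only by the shell command python3 -m jog 'ROWS'. ROWS is JSON, a list of rows, each a list of 3 entries, a list of its own where there are three numbers: the shift along the tool's x, y, z in mm, then the turn, a rotation vector about the tool's x, y, z in degrees, then the closure, from 0 (fully open) to 1 (shut). In form: [[[dx, dy, dz], [wx, wy, wz], fingers], ...]. A call has 1 to 12 rows; each row is the pose to reach, as a shift and turn from the pose commanded when the call began, along the tool's axes at that moment; what a row does not reach only later rows make up. A row lasts 1/12 s, in which the tool goes at most 41.7 mm and 7.16 degrees, less where a joint would pass 70% of its speed; a pose out of reach is approached as far as the arm can. A call with a gripper value outside its range is refused whole. The fingers move at their own pace and stop on an object; the grip force is fixed at half the most. Time passes only in rows, so rows that repeat a pose let the fingers close. It gives the time, the measured TCP pose, the force and the opening at its end, in the units of the state.
- bot.read_state(): the state, without advancing time (a new reading comes with each control period).
- vision.capture(name): name is "scene" or "top" or "wrist"; returns the picture (480x640x3 uint8, red, green, blue); there is no depth.
- vision.camera_info(name): a dict with "intrinsics" (3x3 intrinsics, pixels), "camera_from_world" (4x4, takes a point from world to camera coordinates); the wrist camera has in their place "mount" (4x4, takes a point from camera to tool coordinates, whose origin is the TCP and whose axes are the flange's). Camera axes: x right, y up, looking along -z (the intrinsics and any distortion apply to the point x, -y, -z); pixel columns grow to the right and rows downward; lengths in m; the calibration is good to about 2 mm. A picture is of the moment at which its call begins: read the wrist's pose just before it. camera_info takes no time and is no camera call.
- bot.hand_in(): hands the job in, once; it reports no verdict.
The state is a dict: "time_s": time; "joint_positions": joint angles; "qvel": joint speeds; "tau": joint torques, N m; "position": TCP position; "tcp_rot": TCP orientation; "force": force on the tool from outside, world axes, zero at the start; "moment": the same for the moment, N m; "opening": opening from 0.0 (shut) to 1.0 (fully open).
Only numpy, scipy, OpenCV 4.12 (cv2) and the standard library are available. Lean on these libraries where they do the work, as an engineer would, in place of code of your own. Each camera call takes 0.05 s, during which the arm holds its last target. There are 200 camera calls.

## Task

Trial-fit the mixer arbor standing loosely in the fitting block: turn it while pressing down until its tang finds the slot and it clicks fully home, flange down on the block, and let go. Then, not touching the arbor again, free it with the block's own wedge: push the wedge's upright plate steadily, without slamming, all the way in so that it lifts the arbor out of its catch. Leave the arbor standing upright on the wedge in its socket, never drawn out, and the vial, beaker and dropper bottle where they are.

Things in the scene. Friction and masses are not known exactly. Their poses are not given: they have to be found in the camera images.
- block: Fixed aluminium fitting block, 76x76 mm, top 96 mm above the worktop, on a dark steel base (90 mm wide, 12 mm thick). Origin on the socket's axis at worktop height, z up; differs in place and yaw from start to start. A rail 44 mm wide, 12 mm high runs from it toward its -y, to 205 mm from the socket's axis, and carries the wedge.
- socket_mouth (a point): Centre of the tapered socket's mouth, in the block's top face, 96 mm up; axes as the block's (z is the socket's axis, y the way the wedge is pushed in). Shank's radial play in the socket is 1 to 2 mm.
- cross_slot (a point): Point on the socket's axis at the top of the cross slot, 33 mm up; axes as the block's. The slot is 11 mm wide, runs right through the block along y, from 12 to 33 mm height; inside the socket a ledge lies at 33 mm on either side of it.
- arbor_grip (a point): Centre of the flat steel grip at the top of the arbor: a plate 14 mm thick (along this point's x), 36 mm wide (y), 42 mm high (z), with a threaded stub 10 mm across and 10 mm long on top. This point is 39 mm above the socket's mouth at the start and 27 mm above it when the arbor is fully home.
- arbor_flange (a point): Centre of the underside of the arbor's round flange (48 mm across, 6 mm thick), 27 mm below arbor_grip. 12 mm above the socket's mouth at the start; lies on the block's top when home. Going down takes about 8 to 16 N of push past a click about half-way (two spring plungers in the block), which then hold the arbor down with much the same force.
- arbor: The loose arbor (about 350 g); origin 102 mm below arbor_grip, under its flat tang: 16 mm wide (y), 8 mm thick (x), parallel to the grip plate. At the start the tang lies on the ledges, turned 0.6 to 1.3 rad anticlockwise from above off the slot; when its y is within about 0.1 rad of the block's y it can go down 12 mm into the slot.
- wedge (a joint): How far the wedge is pushed in (m) along the block's +y: 0 to 0.088 (stop); starts at 0 to 0.015. Stays where left (friction about 3 N). It meets a seated arbor's tang at about 0.036 and lifts it by its slope, with about 10 to 20 N of push; from about 0.075 on its flat top carries the arbor 11 mm above home, leaning up to 0.1 rad in its play.
- wedge_plate (a point): Centre of the outer (-y) face of the wedge's upright push plate, 40 mm above the worktop. The face is 32 mm wide, reaches from 13 to 63 mm height and looks along the block's -y. It is 180 mm from the socket's axis at wedge = 0 and 92 mm at the stop.
- beaker_small: Bystander: empty small clear beaker, 62 mm across, 56 mm high, origin under its centre.
- vial: Bystander: white screw-cap vial, 27 mm across, 58 mm high, origin under its centre.
- dropper_bottle: Bystander: clear dropper bottle with black bulb, 33 mm across, 100 mm high, origin under its centre.

How it is judged:
By the outcome, as a careful person would: the job done as asked, in the order asked, and still so for the second after the job is handed in, with the robot touching nothing.
It also fails if it takes over 48 s, if anything falls off the work surface, if the arm or the gripper's body presses on something with over 40 N, if the wrist force passes 120 N, or if a joint passes its speed limit or range.

## Working session

There is one attempt and no reset: what is moved stays moved. The work goes in short steps, Python scripts to look and compute and a shell command to move; the robot and the scene stay as the last step left them, time stands still between calls to the robot, and variables do not carry over. Pictures are saved under pics/ and viewed, about 8 in all and at most 12, crops included, and the job is handed in when it is done.

```bash
mkdir -p pics; python3 - <<'E'
from rig import bot, vision
import cv2, numpy as np
for n in ["scene","top"]:
    im=vision.capture(n); cv2.imwrite(f"pics/{n}0.png",im[:,:,::-1]); i=vision.camera_info(n); print(n,i)
print(vision.camera_info("wrist"),bot.grip_depth); s=bot.read_state(); print(s)
E
```

```text
scene {'intrinsics': array([[574.84848681,   0.        , 317.52032099],
       [  0.        , 574.84848681, 242.27816762],
       [  0.        ,   0.        ,   1.        ]]), 'camera_from_world': array([[ 0.7406997 , -0.67167799, -0.01458189, -0.43475263],
       [ 0.53387913,  0.57528734,  0.6196915 , -0.33895904],
       [-0.40784436, -0.46679027,  0.78471002, -1.17156492],
       [ 0.        ,  0.        ,  0.        ,  1.        ]])}
top {'intrinsics': array([[448.80415038,   0.        , 314.70992734],
       [  0.        , 448.80415038, 241.57435272],
       [  0.        ,   0.        ,   1.        ]]), 'camera_from_world': array([[-0.02711922, -0.99941669,  0.02075634, -0.01301554],
       [ 0.99458577, -0.02489273,  0.10089348, -0.57237226],
       [-0.10031795,  0.02338011,  0.99468069, -1.06962829],
       [ 0.        ,  0.        ,  0.        ,  1.        ]])}
{'intrinsics': array([[349.085729  ,   0.        , 318.54105325],
       [  0.        , 349.085729  , 242.72574133],
       [  0.        ,   0.        ,   1.        ]]), 'mount': array([[ 3.38312939e-04,  9.61293622e
[... 387 characters left out ...]
,  8.21480129e+01, -1.48571730e-03,
        6.76891098e+01, -1.02284352e+01]), 'qvel': array([-0.06255722, -0.0998989 , -0.12365896,  0.08527844,  0.00497633,
        0.08534009]), 'tau': array([-4.37878077e-05, -4.40984488e+01, -1.77152574e+01,  6.34470955e-02,
        5.34043845e-02, -4.32275988e-05]), 'position': array([0.28141728, 0.55733268, 0.22168305]), 'tcp_rot': array([[-8.92570721e-01,  4.50905993e-01, -1.13740998e-03],
       [ 4.50907316e-01,  8.92569436e-01, -1.54753508e-03],
       [ 3.17424539e-04, -1.89415098e-03, -9.99998156e-01]]), 'force': array([ 0.40244013,  0.07865178, -0.86920738]), 'moment': array([ 0.05855956, -0.00464955,  0.01351458]), 'opening': 1.002104691896497}
```

View pics/top0.png

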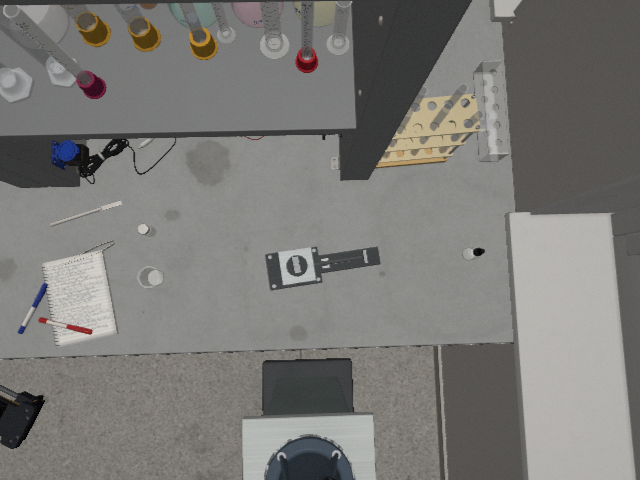

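View pics/scene0.png

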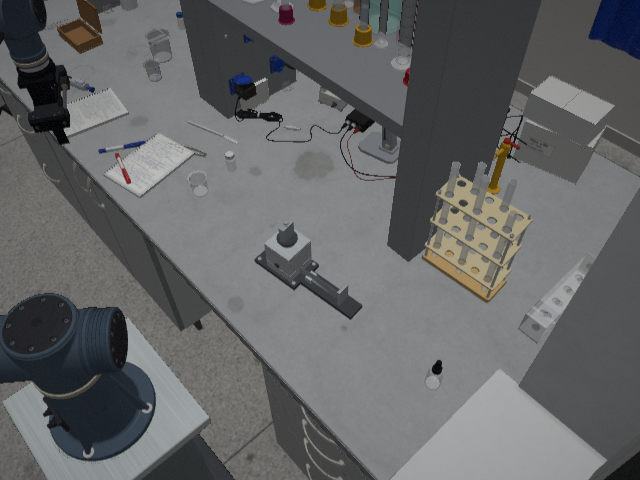

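The top view shows the block at about (296,266) with the rail running right to (380,257). The beaker and vial are on the left and the dropper bottle on the right, all clear of the block. The next step is to measure the block's top face.

```bash
cat > h.py <<'E'
import numpy as np, cv2
from rig import bot, vision
def cam(n,state=None):
    i=vision.camera_info(n); K=i["intrinsics"]
    if n=="wrist":
        T=np.eye(4); T[:3,:3]=state["tcp_rot"]; T[:3,3]=state["position"]; return K,np.linalg.inv(T@i["mount"])
    return K,i["camera_from_world"]
def onplane(c,uv,z):
    K,C=c; R=C[:3,:3]; o=-R.T@C[:3,3]; d=np.linalg.solve(K,[uv[0],uv[1],1]); d=R.T@(d*[1,-1,-1])
    return o+d*(z-o[2])/d[2]
def proj(c,p):
    K,C=c; q=C[:3,:3]@p+C[:3,3]; q=K@(q*[1,-1,-1]); return q[:2]/q[2]
E
python3 - <<'E'
from h import *
im=cv2.imread("pics/top0.png"); c=cam("top")
g=cv2.cvtColor(im,6); m=np.zeros_like(g); m[235:300,255:335]=(g[235:300,255:335]>175)*255
m=cv2.morphologyEx(m,cv2.MORPH_CLOSE,np.ones((3,3)))
ct=max(cv2.findContours(m,0,2)[0],key=cv2.contourArea); r=cv2.minAreaRect(ct); b=cv2.boxPoints(r); print(r)
P=np.array([onplane(c,u,.096) for u in b]); print(P.round(4)); print(P.mean(0),np.linalg.norm(P[1]-P[0]),np.linalg.norm(P[2]-P[1]))
e=P[2]-P[1];print(np.degrees(np.arctan2(e[1],e[0])))
# base+rail dark
d=(g<90).astype(np.uint8)*255; d2=np.zeros_like(d); d2[235:300,255:390]=d[235:300,255:390]
cv2.imwrite("pics/c.png",np.hstack([cv2.resize(im[235:300,255:390],None,fx=5.9,fy=5.9,interpolation=2)]))
cv2.imwrite("pics/d.png",cv2.resize(cv2.imread("pics/scene0.png")[210:320,245:370],None,fx=5,fy=5,interpolation=2))
E
```

```text
((296.4161682128906, 265.7052001953125), (32.54023742675781, 32.54023742675781), 81.25383758544922)
[[ 0.543   0.0586  0.096 ]
 [ 0.5525 -0.0153  0.096 ]
 [ 0.4787 -0.0246  0.096 ]
 [ 0.4694  0.0488  0.096 ]]
[0.5108977  0.01688384 0.096     ] 0.07449495230437825 0.07442377493303468
-172.77988598091196
```

View pics/c.png

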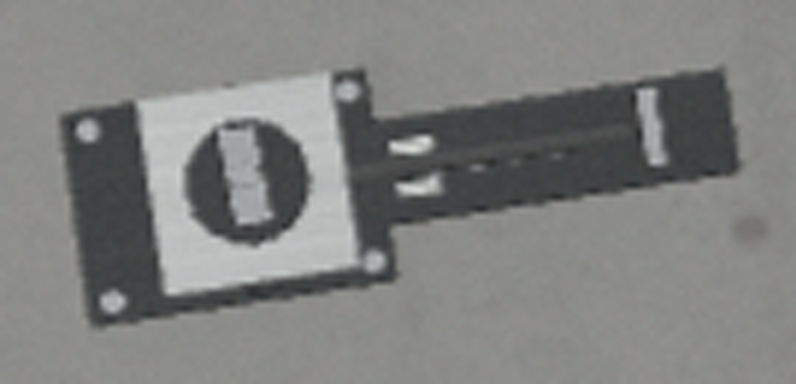

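View pics/d.png

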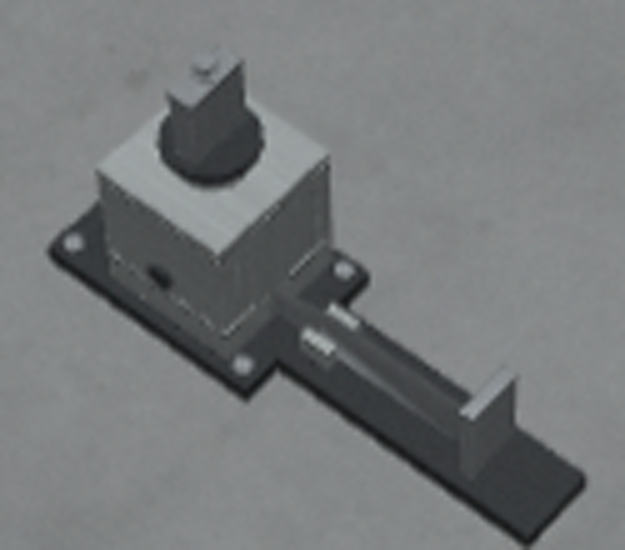

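The block's centre is about (0.511, 0.017) with yaw about 7.3°. The grip plate looks roughly crosswise to the rail. I'll move the wrist camera above it for a closer look.

```bash
python3 -m jog '[[[-448,-380,-27],[0,0,-38],0],[[-448,-380,-27],[0,0,-38],0],[[-448,-380,-27],[0,0,-38],0],[[-448,-380,-27],[0,0,-38],0],[[-448,-380,-27],[0,0,-38],0],[[-448,-380,-27],[0,0,-38],0],[[-448,-380,-27],[0,0,-38],0],[[-448,-380,-27],[0,0,-38],0],[[-448,-380,-27],[0,0,-38],0],[[-448,-380,-27],[0,0,-38],0],[[-448,-380,-27],[0,0,-38],0],[[-448,-380,-27],[0,0,-38],0]]'; python3 - <<'E'
from h import *
s=bot.read_state(); print(s['position'],s['tcp_rot'].round(3),s['joint_positions'].round(1))
E
```

```text
time_s: 1.1
position: [0.4716, 0.107, 0.2449]
tcp_rot: [[-0.981, -0.194, -0.0], [-0.194, 0.981, 0.0], [0.0, 0.0, -1.0]]
force: [1.4, 1.5, -0.2]
opening: 1.004
[0.4715528  0.10695378 0.24491036] [[-0.981 -0.194 -0.   ]
 [-0.194  0.981  0.   ]
 [ 0.     0.    -1.   ]] [  -0.5   17.6  100.3    0.    62.1 -101.7]
```

```bash
python3 -m jog '[[[-21,-96,0],[0,0,0],0],[[-21,-96,0],[0,0,0],0],[[-21,-96,0],[0,0,0],0],[[-21,-96,0],[0,0,0],0],[[-21,-96,0],[0,0,0],0],[[-21,-96,0],[0,0,0],0]]'; python3 - <<'E'
from h import *
s=bot.read_state(); im=vision.capture("wrist")[:,:,::-1]; cv2.imwrite("pics/w1.png",im)
np.save("w1.npy",s,allow_pickle=True)
c=cam("wrist",s); print(s['position'],proj(c,np.array([.511,.017,.096])),proj(c,np.array([.511,.017,.156])))
E
```

```text
time_s: 1.6
position: [0.5096, 0.0197, 0.2445]
tcp_rot: [[-0.981, -0.194, -0.002], [-0.194, 0.981, 0.001], [0.002, 0.001, -1.0]]
force: [-0.4, 0.8, -1.0]
opening: 0.998
[0.50961564 0.01973594 0.2445059 ] [315.10668722 228.24635913] [314.35851373 247.01018598]
```

View pics/w1.png

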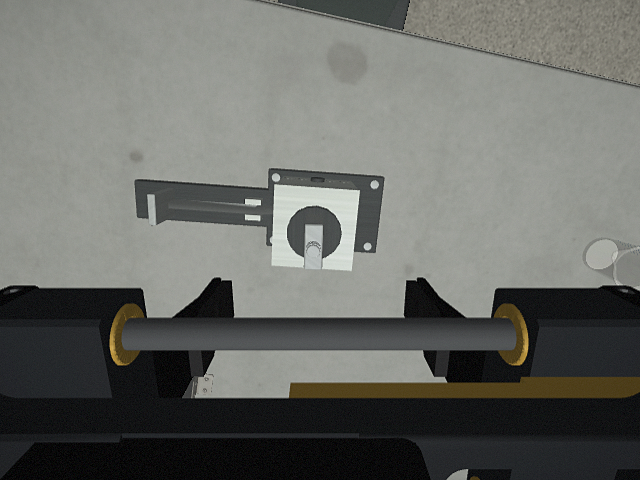

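The wrist view shows the block at (313,228) and the plate's narrow top at about (313,250), almost vertical in the image. That looks more than 1.3 rad off the slot, so I'll check it numerically and zoom in.

```bash
python3 - <<'E'
from h import *
s=np.load("w1.npy",allow_pickle=True).item(); c=cam("wrist",s); im=cv2.imread("pics/w1.png")
cv2.imwrite("pics/w1z.png",cv2.resize(im[165:280,255:385],None,fx=5,fy=5,interpolation=cv2.INTER_CUBIC))
g=cv2.cvtColor(im,6)
m=np.zeros_like(g); m[180:280,262:365]=(g[180:280,262:365]>200)*255
ct=max(cv2.findContours(m,0,2)[0],key=cv2.contourArea); h=cv2.convexHull(ct); r=cv2.minAreaRect(h)
P=np.array([onplane(c,u,.096) for u in cv2.boxPoints(r)]); print(P.round(4),P.mean(0))
t=cv2.imread("pics/top0.png"); ct=cam("top")
for u in [(218,128),(255,122),(270,215),(235,225)]:
    print(onplane(ct,(255+u[0]/5.9,235+u[1]/5.9),.156).round(4))
# plate end
for u in [(639,88),(657,85),(668,160),(650,166)]: print('plate',onplane(ct,(255+u[0]/5.9,235+u[1]/5.9),.063).round(4))
E
```

```text
[[ 0.5539 -0.0187  0.096 ]
 [ 0.4789 -0.0258  0.096 ]
 [ 0.4692  0.0481  0.096 ]
 [ 0.5439  0.0602  0.096 ]] [0.51147608 0.01596716 0.096     ]
[0.5275 0.025  0.156 ]
[0.5294 0.0114 0.156 ]
[0.4953 0.0068 0.156 ]
[0.492  0.0196 0.156 ]
plate [ 0.5456 -0.1419  0.063 ]
plate [ 0.5467 -0.1492  0.063 ]
plate [ 0.5164 -0.1525  0.063 ]
plate [ 0.5142 -0.1451  0.063 ]
```

View pics/w1z.png

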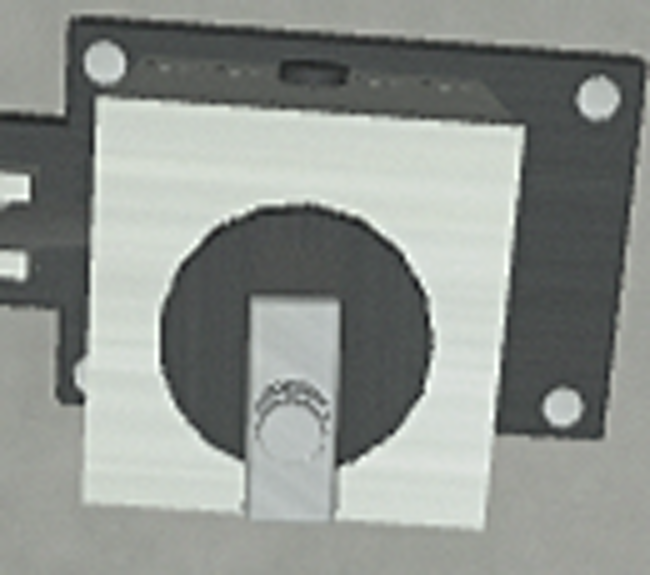

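The plate's long axis is at about 8–10°, which is about 92° off the slot, more than the text's range. The slot accepts the tang modulo 180°, so turning it clockwise covers either case. I'll descend with the jaws across the plate's thickness and grip.

```bash
python3 -m jog '[[[0,-4,40],[0,0,2],0],[[0,-4,75],[0,0,2],0],[[0,-4,100],[0,0,2],0],[[0,-4,115],[0,0,2],0],[[0,-4,124],[0,0,2],0],[[0,-4,124],[0,0,2],0],[[0,-4,124],[0,0,2],0.5],[[0,-4,124],[0,0,2],1],[[0,-4,124],[0,0,2],1],[[0,-4,124],[0,0,2],1],[[0,-4,124],[0,0,2],1],[[0,-4,124],[0,0,2],1]]'; python3 -m jog '[[[0,0,0],[0,0,0],1],[[0,0,0],[0,0,0],1],[[0,0,0],[0,0,0],1]]'
python3 - <<'E'
from h import *
cv2.imwrite("pics/s2.png",vision.capture("scene")[200:320,240:370,::-1].repeat(5,0).repeat(5,1))
E
```

```text
time_s: 2.65
position: [0.5118, 0.0148, 0.1215]
tcp_rot: [[-0.987, -0.16, 0.001], [-0.16, 0.987, -0.0], [-0.001, -0.0, -1.0]]
force: [-0.5, -0.3, -1.1]
opening: 0.632
time_s: 2.9
position: [0.5115, 0.0148, 0.121]
tcp_rot: [[-0.987, -0.16, 0.0], [-0.16, 0.987, 0.0], [-0.0, 0.0, -1.0]]
force: [-0.4, 0.9, 0.7]
opening: 0.399
```

View pics/s2.png

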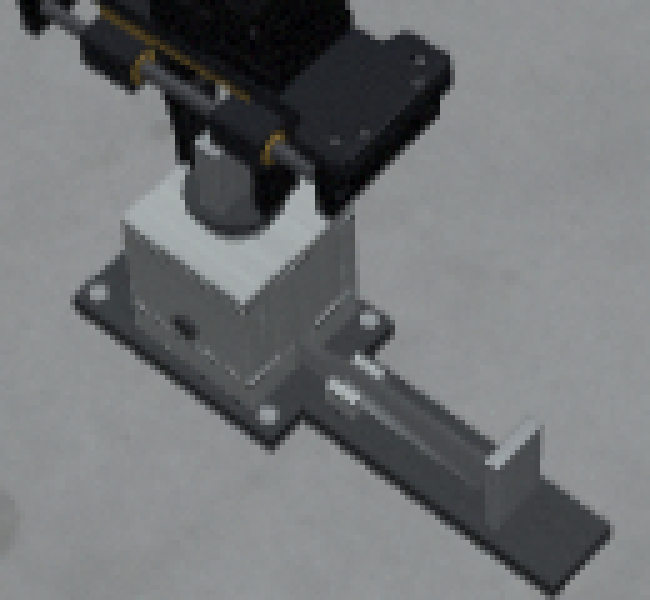

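The fingers straddle the plate and are still closing.

```bash
python3 -m jog '[[[0,0,0],[0,0,0],1],[[0,0,0],[0,0,0],1],[[0,0,0],[0,0,0],1],[[0,0,0],[0,0,0],1],[[0,0,0],[0,0,0],1],[[0,0,0],[0,0,0],1]]'
```

```text
time_s: 3.45
position: [0.5114, 0.0149, 0.1209]
tcp_rot: [[-0.987, -0.16, -0.0], [-0.16, 0.987, 0.0], [0.0, 0.0, -1.0]]
force: [0.0, 0.4, -0.2]
opening: 0.16
```

Gripped at 14 mm. Next I'll press lightly and turn clockwise.

```bash
python3 -m jog '[[[0,0,0.5],[0,0,0],1],[[0,0,1],[0,0,4],1],[[0,0,1],[0,0,9],1],[[0,0,1],[0,0,14],1],[[0,0,1],[0,0,19],1],[[0,0,1],[0,0,24],1],[[0,0,1],[0,0,28],1],[[0,0,1],[0,0,30],1],[[0,0,1],[0,0,30],1]]'; python3 -c "
from h import *
print(bot.read_state()['moment'])"
```

```text
time_s: 4.2
position: [0.5119, 0.0149, 0.1207]
tcp_rot: [[-0.934, 0.356, 0.001], [0.356, 0.934, -0.0], [-0.001, 0.0, -1.0]]
force: [-1.2, -0.0, 5.9]
opening: 0.156
[ 0.08790305  0.20348822 -0.00331775]
```

```bash
python3 -m jog '[[[0,0,0.2],[0,0,5],1],[[0,0,0.5],[0,0,10],1],[[0,0,0.5],[0,0,15],1],[[0,0,0.5],[0,0,20],1],[[0,0,0.5],[0,0,25],1],[[0,0,0.5],[0,0,30],1],[[0,0,0.5],[0,0,35],1],[[0,0,0.5],[0,0,40],1],[[0,0,0.5],[0,0,45],1],[[0,0,0.5],[0,0,50],1],[[0,0,0.5],[0,0,54],1],[[0,0,0.5],[0,0,54],1]]'
```

```text
time_s: 5.2
position: [0.5108, 0.0151, 0.119]
tcp_rot: [[-0.261, 0.965, -0.002], [0.965, 0.261, 0.0], [0.001, -0.001, -1.0]]
force: [-0.2, 0.6, -4.2]
opening: 0.16
```

```bash
python3 -m jog '[[[0,0,1],[0,0,2],1],[[0,0,1.5],[0,0,4],1],[[0,0,2],[0,0,6],1],[[0,0,2.5],[0,0,8],1],[[0,0,3],[0,0,8],1],[[0,0,3],[0,0,8],1]]'; python3 -c "
from h import *
print(bot.read_state()['moment'])"
```

```text
time_s: 5.7
position: [0.5106, 0.0148, 0.1161]
tcp_rot: [[-0.128, 0.992, -0.002], [0.992, 0.128, -0.0], [0.0, -0.002, -1.0]]
force: [-2.3, -1.3, -1.4]
opening: 0.158
[-0.30508036  0.4799881  -0.01500683]
```

The arbor is going down with little force, so the tang is in the slot. I'll press on through the click.

```bash
python3 -m jog '[[[0,0,0.7],[0,0,0],1],[[0,0,1.4],[0,0,0],1],[[0,0,2.1],[0,0,0],1],[[0,0,2.8],[0,0,0],1],[[0,0,3.5],[0,0,0],1],[[0,0,3.5],[0,0,0],1]]';  python3 -m jog '[[[0,0,0.7],[0,0,0],1],[[0,0,1.4],[0,0,0],1],[[0,0,2.1],[0,0,0],1],[[0,0,2.8],[0,0,0],1],[[0,0,3.5],[0,0,0],1],[[0,0,4.2],[0,0,0],1],[[0,0,4.2],[0,0,0],1]]'
```

```text
time_s: 6.2
position: [0.5107, 0.0151, 0.1123]
tcp_rot: [[-0.125, 0.992, -0.002], [0.992, 0.125, 0.001], [0.001, -0.002, -1.0]]
force: [-1.5, -0.9, -6.9]
opening: 0.158
time_s: 6.78
position: [0.5112, 0.0149, 0.109]
tcp_rot: [[-0.125, 0.992, -0.001], [0.992, 0.125, -0.0], [0.0, -0.001, -1.0]]
force: [-3.3, 0.1, -1.0]
opening: 0.154
```

```bash
python3 -m jog '[[[0,0,0.7],[0,0,0],1],[[0,0,1.4],[0,0,0],1],[[0,0,2],[0,0,0],1],[[0,0,2],[0,0,0],1],[[0,0,2],[0,0,0],1]]'
```

```text
time_s: 7.2
position: [0.5112, 0.0149, 0.1089]
tcp_rot: [[-0.126, 0.992, 0.0], [0.992, 0.126, -0.0], [-0.0, 0.0, -1.0]]
force: [-7.7, -1.1, 15.0]
opening: 0.159
```

It's hard against the stop at 15 N and 12 mm down, so it's seated. I'll unload, open, rise and look.

```bash
python3 -m jog '[[[0,0,-1],[0,0,0],1],[[0,0,-1.8],[0,0,0],1],[[0,0,-1.8],[0,0,0],0],[[0,0,-1.8],[0,0,0],0],[[0,0,-1.8],[0,0,0],0],[[0,0,-1.8],[0,0,0],0],[[0,0,-1.8],[0,0,0],0],[[0,0,-1.8],[0,0,0],0]]'; python3 -m jog '[[[0,0,-10],[0,0,0],0],[[0,0,-30],[0,0,0],0],[[0,0,-60],[0,0,0],0],[[0,0,-95],[0,0,0],0],[[0,0,-130],[0,0,0],0],[[-30,0,-130],[0,0,0],0],[[-70,0,-130],[0,0,0],0],[[-110,0,-130],[0,0,0],0],[[-120,0,-130],[0,0,0],0],[[-120,0,-130],[0,0,0],0]]'
python3 - <<'E'
from h import *
s=bot.read_state(); im=vision.capture("wrist")[:,:,::-1]; cv2.imwrite("pics/w3.png",im); sc=vision.capture("scene")[200:320,240:370,::-1].repeat(4,0).repeat(4,1)
cv2.imwrite("pics/j3.png",np.hstack([im[100:480,140:500][:360],cv2.resize(sc,(390,360))]))
print(s['position'],s['joint_positions'].round(1))
ct=cam("wrist",s)
for q in ([.511,.016,.096],[.511,.016,.144],[.53,-.148,.063]): print(proj(ct,np.array(q)))
E
```

```text
time_s: 7.87
position: [0.5123, 0.0148, 0.1087]
tcp_rot: [[-0.125, 0.992, 0.002], [0.992, 0.125, -0.0], [-0.0, 0.002, -1.0]]
force: [-1.0, -0.4, 0.4]
opening: 0.524
time_s: 8.7
position: [0.5274, -0.1072, 0.2394]
tcp_rot: [[-0.121, 0.993, 0.002], [0.993, 0.121, -0.001], [-0.002, 0.002, -1.0]]
force: [0.6, 0.7, 0.1]
opening: 0.999
[ 0.52741685 -0.10719206  0.2393502 ] [-23.4  22.3  93.5  -0.   64.  -30.3]
[314.45619857  79.04404422]
[313.82994612  66.5607704 ]
[314.23352753 261.00929756]
```

View pics/j3.png

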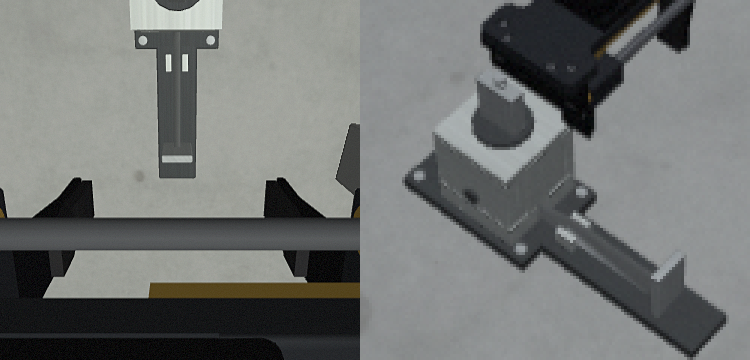

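The right half (scene) shows the arbor seated with its flange on the block and the plate along the rail. The left half (wrist) shows the wedge plate at about (177,158). The plate's face is about 168 mm from the axis (wedge about 12 mm). I'll go behind it with the fingers shut and the tool tilted 30° back.

```bash
python3 -m jog '[[[-40,0,20],[0,6,0],1],[[-76,0,50],[0,12,0],1],[[-76,0,80],[0,18,0],1],[[-76,0,100],[0,24,0],1],[[-76,0,110],[0,30,0],1],[[-76,0,120],[0,30,0],1],[[-76,0,120],[0,30,0],1],[[-76,0,120],[0,30,0],1],[[-76,0,120],[0,30,0],1]]'; python3 -c "
from h import *
s=bot.read_state();print(s['joint_positions'].round(1))
p=s['position'];d=p[:2]-[.511,.016];print(d@[-.127,.992],d@[.992,.127])"
```

```text
time_s: 9.55
position: [0.5365, -0.1777, 0.1201]
tcp_rot: [[-0.111, 0.992, -0.063], [0.86, 0.128, 0.494], [0.498, 0.001, -0.867]]
force: [0.5, -0.0, -0.4]
opening: 0.401
[-40.5  41.9  85.2  20.1  76.8 -56.7]
-0.19533501669932007 0.0006548170166238432
```

```bash
python3 -m jog '[[[-10,0,17],[0,0,0],1],[[-20,0,35],[0,0,0],1],[[-30,0,52],[0,0,0],1],[[-38,0,66],[0,0,0],1],[[-41,0,72],[0,0,0],1],[[-41,0,72],[0,0,0],1],[[-41,0,72],[0,0,0],1],[[-41,0,72],[0,0,0],1]]'; python3 - <<'E'
from h import *
s=bot.read_state();print(s['joint_positions'].round(1))
p=s['position'];d=p[:2]-[.511,.016];print(d@[-.127,.992],d@[.992,.127])
sc=vision.capture("scene")[180:340,230:410,::-1]
cv2.imwrite("pics/s4.png",cv2.resize(sc,None,fx=4,fy=3.75))
E
```

```text
time_s: 10.22
position: [0.5369, -0.1792, 0.0373]
tcp_rot: [[-0.11, 0.992, -0.061], [0.86, 0.126, 0.494], [0.498, 0.002, -0.867]]
force: [0.8, -0.4, 0.4]
opening: 0.005
[-40.6  48.8  86.5  21.1  69.  -59.8]
-0.19689014874001412 0.0009420470314626082
```

View pics/s4.png

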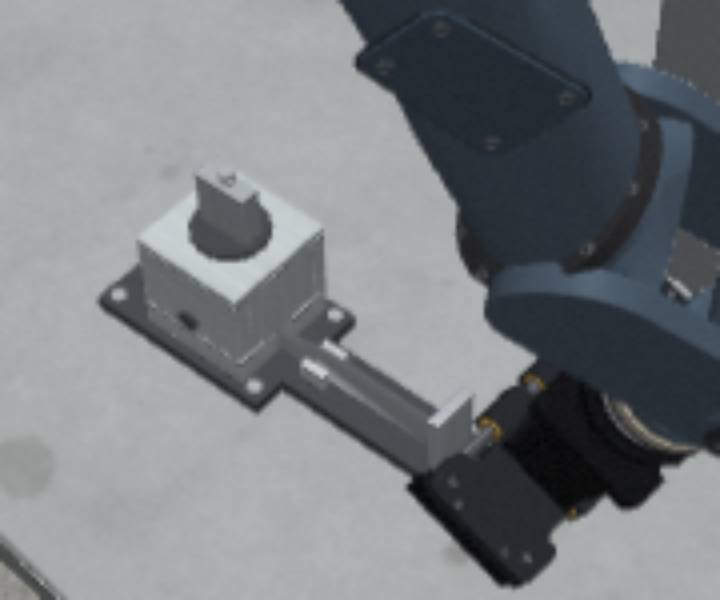

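The fingers are shut behind the plate, with the arm clear of the block. I'll push along the block's +y at a slow, even pace.

```bash
python3 -m jog '[[[3.5,0,2],[0,0,0],1],[[6.9,0,4],[0,0,0],1],[[10.4,0,6],[0,0,0],1],[[13,0,7.5],[0,0,0],1],[[14.7,0,8.5],[0,0,0],1],[[16.5,0,9.5],[0,0,0],1],[[18.2,0,10.5],[0,0,0],1],[[19.9,0,11.5],[0,0,0],1],[[21.7,0,12.5],[0,0,0],1],[[23.4,0,13.5],[0,0,0],1],[[25.1,0,14.5],[0,0,0],1],[[26.8,0,15.5],[0,0,0],1]]'; python3 -m jog '[[[1.7,0,1],[0,0,0],1],[[3.5,0,2],[0,0,0],1],[[5.2,0,3],[0,0,0],1],[[6.9,0,4],[0,0,0],1],[[8.7,0,5],[0,0,0],1],[[10.4,0,6],[0,0,0],1],[[12.1,0,7],[0,0,0],1]]'
cat > q.py <<'E'
from h import *
p=bot.read_state()['position'];d=p[:2]-[.511,.016];print(d@[-.127,.992],d@[.992,.127])
E
python3 q.py
```

```text
time_s: 11.27
position: [0.5322, -0.1486, 0.0357]
tcp_rot: [[-0.109, 0.992, -0.062], [0.86, 0.125, 0.496], [0.499, 0.0, -0.866]]
force: [0.7, -3.7, 1.1]
opening: 0.004
time_s: 11.85
position: [0.5305, -0.1345, 0.0356]
tcp_rot: [[-0.109, 0.992, -0.062], [0.859, 0.125, 0.496], [0.5, 0.0, -0.866]]
force: [-0.4, -3.8, 0.8]
opening: 0.003
-0.15174597109508334 0.00018438213156287547
```

```bash
python3 -m jog '[[[1.7,0,1],[0,0,0],1],[[3.5,0,2],[0,0,0],1],[[5.2,0,3],[0,0,0],1],[[6.9,0,4],[0,0,0],1],[[8.7,0,5],[0,0,0],1],[[10.4,0,6],[0,0,0],1],[[12.1,0,7],[0,0,0],1],[[13.9,0,8],[0,0,0],1],[[15.6,0,9],[0,0,0],1],[[17.3,0,10],[0,0,0],1],[[19.1,0,11],[0,0,0],1],[[20.8,0,12],[0,0,0],1]]'; python3 q.py;  python3 -m jog '[[[1.7,0,1],[0,0,0],1],[[3.5,0,2],[0,0,0],1],[[5.2,0,3],[0,0,0],1],[[6.9,0,4],[0,0,0],1],[[8.7,0,5],[0,0,0],1],[[10.4,0,6],[0,0,0],1],[[12.1,0,7],[0,0,0],1],[[13.9,0,8],[0,0,0],1],[[15.6,0,9],[0,0,0],1]]'; python3 q.py
```

```text
time_s: 12.85
position: [0.5283, -0.1149, 0.0355]
tcp_rot: [[-0.111, 0.992, -0.06], [0.863, 0.127, 0.488], [0.492, 0.002, -0.871]]
force: [-3.4, -15.4, 4.3]
opening: 0.006
-0.13207875254673582 0.0005167109391329867
time_s: 13.6
position: [0.5253, -0.0931, 0.0357]
tcp_rot: [[-0.109, 0.992, -0.062], [0.86, 0.125, 0.495], [0.499, 0.0, -0.866]]
force: [0.3, -3.6, -0.1]
opening: 0.006
-0.11006531313638075 0.000282421103560632
```

It's over the slope: the push peaked at about 15 N and has dropped to 3.6 N. The last stretch to the stop is about 10 mm, slower.

```bash
python3 -m jog '[[[1.3,0,0.8],[0,0,0],1],[[2.6,0,1.5],[0,0,0],1],[[3.9,0,2.3],[0,0,0],1],[[5.2,0,3],[0,0,0],1],[[6.1,0,3.5],[0,0,0],1],[[6.9,0,4],[0,0,0],1],[[7.4,0,4.3],[0,0,0],1],[[7.8,0,4.5],[0,0,0],1],[[8.2,0,4.8],[0,0,0],1],[[8.7,0,5],[0,0,0],1]]'; python3 q.py
```

```text
time_s: 14.43
position: [0.5242, -0.084, 0.0356]
tcp_rot: [[-0.109, 0.992, -0.062], [0.86, 0.126, 0.494], [0.498, 0.001, -0.867]]
force: [-0.9, -7.8, 0.5]
opening: 0.0
-0.10089369623087512 0.00039544505741023056
```

```bash
python3 -m jog '[[[0.5,0,0.3],[0,0,0],1],[[1,0,0.6],[0,0,0],1],[[1.5,0,0.9],[0,0,0],1],[[2,0,1.1],[0,0,0],1],[[2,0,1.1],[0,0,0],1],[[2,0,1.1],[0,0,0],1]]'; python3 q.py
```

```text
time_s: 14.93
position: [0.5243, -0.0838, 0.0356]
tcp_rot: [[-0.11, 0.992, -0.061], [0.862, 0.126, 0.491], [0.495, 0.002, -0.869]]
force: [-2.5, -11.0, 2.3]
opening: 0.007
-0.10066415528836178 0.0004908632590411299
```

The force rises with no travel, so the wedge is at the stop. I'll back off horizontally, rise and check.

```bash
python3 -m jog '[[[-2,0,-1],[0,0,0],1],[[-6,0,-3.5],[0,0,0],1],[[-17,0,-10],[0,0,0],1],[[-35,0,-20],[0,0,0],1],[[-60,0,-35],[0,0,0],1],[[-80,0,-46],[0,0,0],1],[[-70,0,-75],[0,0,0],1],[[-60,0,-105],[0,0,0],1],[[-50,0,-130],[0,0,0],1],[[-50,0,-130],[0,0,0],1],[[-50,0,-130],[0,0,0],1]]'; python3 - <<'E'
from h import *
t=vision.capture("top")[235:300,255:345,::-1]; sc=vision.capture("scene")[200:320,240:370,::-1]
cv2.imwrite("pics/j5.png",np.hstack([cv2.resize(t,(400,290)),cv2.resize(sc,(315,290))]))
full=vision.capture("top"); old=cv2.imread("pics/top0.png")[:,:,::-1]
d=cv2.absdiff(full,old).max(2)
for n,(u,v) in dict(vial=(144,230),beaker=(150,277),drop=(473,253)).items(): print(n,d[v-20:v+20,u-20:u+20].mean())
E
```

```text
time_s: 15.85
position: [0.5376, -0.1887, 0.1246]
tcp_rot: [[-0.109, 0.992, -0.061], [0.86, 0.125, 0.495], [0.499, 0.002, -0.867]]
force: [-0.6, -0.3, -0.3]
opening: 0.005
vial 30.135625
beaker 30.493125
drop 82.711875
```

View pics/j5.png

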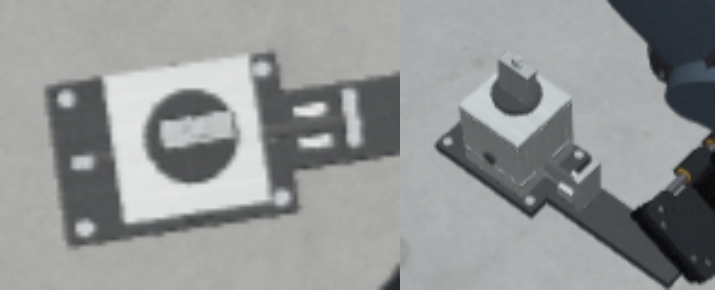

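The wedge plate is up by the block, its tip shows at the back, and the arbor is standing raised. Next I'll check the bystanders numerically.

```bash
python3 - <<'E'
from h import *
for n,pts in dict(top=dict(vial=(144,230),beaker=(150,277)),scene=dict(vial=(230,160),beaker=(198,183),drop=(434,375))).items():
    new=vision.capture(n)[:,:,::-1].copy(); old=cv2.imread(f"pics/{n}0.png"); cv2.imwrite(f"pics/{n}9.png",new)
    for k,(u,v) in pts.items():
        r=cv2.matchTemplate(new[v-35:v+35,u-35:u+35],old[v-20:v+20,u-20:u+20],cv2.TM_CCOEFF_NORMED); print(n,k,r.max(),np.array(cv2.minMaxLoc(r)[3])-15)
c=cam("top")
print([ (onplane(c,(255+u/400*90,235+v/290*65),.063)[:2]-[.511,.016])@[-.127,.992] for u,v in [(361,117)]])
# arbor grip-top centre, raised: z=.096+.038+.021
s=cam("scene"); print(proj(s,np.array([.511,.016,.165])),proj(s,np.array([.511,.016,.154])))
E
```

```text
top vial 0.98793465 [0 0]
top beaker 0.9910716 [0 0]
scene vial 0.20819703 [0 0]
scene beaker 0.1978712 [14 15]
scene drop 0.9989463 [0 0]
[np.float64(-0.09319003591879108)]
[285.8031788  221.57441261] [286.09212831 224.80924406]
```

Vial, beaker and dropper bottle have not moved. The plate face is at 93 mm against 92 mm at the stop, and the arbor's top has risen about 3 px against 3.2 expected for an 11 mm lift. Handing in.

```bash
python3 -c "
from rig import bot
print(bot.read_state()['time_s']); print(bot.hand_in())"
```

```text
16.1
the job is handed in; nothing more can be done
None
```

The job is done and handed in at 16.1 s of the 48 s allowed. No verdict was given.

- **Seating the arbor:** I gripped the plate and turned it clockwise about 92° under a light press until the tang dropped into the slot. I pressed it past the click, 12 mm down onto a hard stop at 15 N, and let go.
- **Freeing it with the wedge:** I pushed the upright plate in slowly with the closed fingers, at about 24 mm/s. The highest reading was about 15 N on the slope. It then dropped to about 4 N on the flat, and the force rose again at the stop. I did not touch the arbor after releasing it.

**Last checks:**
- The wedge plate's face measured 93 mm from the axis, against 92 mm at the stop.
- The arbor stands upright and leans slightly. Its top rose about 3 px in the scene view, consistent with the 11 mm lift; I read that off the picture by eye.
- Image matching showed no movement of the vial and beaker in the top view or of the dropper bottle in the scene view.

**What disagreed or failed:**
- The arbor stood about 92° (1.6 rad) off the slot at the start, where the text says 0.6 to 1.3 rad. Turning clockwise worked anyway.
- A first check by plain image difference was no use: it came out high even at the vial and beaker, which had not moved.
- In the final scene view the vial and beaker did not match, probably because the arm hid them, so I relied on the top view for those two.

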